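# Fit the ozone filter cartridge in the scanner's air dock

### The job

Fit the long, thick filter cartridge into the empty bay of the air dock: put one end in under the bridge, push it back against the spring contact, then tip the other end down inside the end wall. Leave the cartridge lying flat on the bay's seats, held there by the spring, and let go of it.

Things in the scene. Friction and masses are not known exactly. Their poses are not given: they have to be found in the camera images.
- cartridge_mid (a point): The cartridge to fit: aluminium tube, 32 mm diameter, with a square grey cap 36 x 36 mm, 16 mm long, at each end; 120 mm long, 0.18 kg, ends alike, lying on its caps. The point is its centre, 18 mm above its underside; y runs along it, z up. Two cartridges beside it do not fit: one as thick but only 74 mm long, one as long but only 22 mm thick.
- bay (a point): Open bay of the air dock, a cradle on a white base plate 43 mm below this point. The point is where the fitted cartridge's centre belongs, 63 mm above the table; y runs along the bay to the spring, z up. The caps rest on two seats 18 mm below the point (y -68 to -32 and 36 to 88 mm) between flared guides 41 mm apart, 24 mm high; between the seats it is open for fingers.
- bridge (a point): Steel bridge near the spring, under which one end must go, tilted: the point is on its underside, 56 mm along +y from the bay's point, 54 mm above the seats; 12 mm long, 5 mm thick, posts 74 mm apart. Behind it, from y 90 mm, the black spring housing, 59 mm above the seats. At the bay's other end a fixed end wall: inner face at y -60 mm, 8 mm thick, 28 mm above the seats.
- plunger (a joint): Travel along +y of the copper spring plunger (30 mm wide, 2 to 34 mm above the seats; face 44 mm along +y from the bay's point when free), in m: 0 free, 0.016 with the cartridge fitted, 0.036 at its stop. It pushes back with 3 N when free, 6 N when fitted, 10 N at the stop, and slides a released cartridge back to the end wall.
Mind the look-alikes: they are no part of the job. Leave any green look-alike of the part that bears cartridge_mid alone.

How it is judged:
By the outcome, as a careful person would: the job done as asked, in the order asked, and still so for the second after the job is handed in, with the robot touching nothing.
It also fails if it takes over 42 s, if anything falls off the work surface, if the arm or the gripper's body presses on something with over 40 N, if the wrist force passes 120 N, or if a joint passes its speed limit or range.

### The arm

A 6-joint arm with a two-finger parallel gripper is mounted at the origin on the work surface. World frame = base frame: x ahead of the robot, y to its left, z up, the work surface at z = 0. Lengths are in m, angles in degrees, forces in N, time in s.
With the tool pointing down it reaches from about 0.375 to 0.75 m from the base axis. Payload 9 kg.
Tool frame: the origin (TCP) lies where the fingers leave the gripper's body, on its centre line; the fingertips stand 73 mm ahead of it and the grasp point (between the pads) lies 54 mm ahead of it (robot.tip_reach is the distance from the TCP to the fingertips, in m); z points along the fingers, y is the line along which they close (so a half turn about z gives the same grasp; the last joint's range is limited). The gripper opens to 85 mm and grips with 20 to 120 N. Pads are 22 mm wide; open, the fingers measure 114 mm over their backs; the gripper's body (76 mm by 85 mm) begins 54 mm behind the grasp point. The pads swing forward as they close: fully open they stand 13 mm farther back than shut.
Start: joints at [60.923, 5.964, 5.575, 89.605, 0, 77.527], TCP at [0.171, 0.575, 0.304] pointing down, gripper open.
Joint ranges: [-171.21, 171.21], [-48.23, 106.86], [-62.78, 66.21], [-105.2, 120.99], [-86.42, 89.51], [-180, 180]. Speed limits (degrees/s): [127.2, 127.2, 147.25, 180, 180, 180].

### API

Orientations are given as [roll, pitch, yaw] about the fixed x, y, z axes, in that order (R = Rz(yaw) Ry(pitch) Rx(roll)).
In Python, from plant import robot gives the robot as it stands. Calls block until the motion is done:
- robot.move_pose(position, orientation): joint-space move of the TCP to a pose.
- robot.line_to(position, vel=0.15, rotation=None, guard=None): straight line of the TCP; rotation=None keeps the orientation; vel is the mean speed in m/s. With guard (N) it stops when the force on the tool has changed by that much, and returns True; else False.
- robot.goto_joints(angles): joint-space move.
- robot.set_gripper(opening): finger opening in m; the grip force is fixed at half the most; returns when the fingers have stopped.
- robot.pause(seconds).
- robot.ik(position, orientation): joint angles nearest the present ones, or None.
- robot.observe(): the state.
- robot.grab_frame(name): name is "side" or "top"; returns the picture (480x640x3 uint8, blue, green, red); there is no depth.
- robot.get_calibration(name): a dict with "vertical_fov" (degrees; the focal length in pixels is half the picture's height over the tangent of half this angle, whatever the lens; pixels are square), "cx", "cy" (the principal point, pixels), "rvec" (rotation vector, rad) and "tvec" (3), from world to camera coordinates, as OpenCV has them. Camera axes: x right, y down, z forward; pixel columns grow to the right and rows downward; lengths in m; the calibration is good to about 2 mm. A picture is of the moment at which its call begins. get_calibration takes no time and is no camera call.
A pose or a line that the arm cannot do raises robot.IKError and nothing moves.
- robot.job_done(): hands the job in; it is judged then, once.
The state is a dict: "time": time; "q": joint angles; "qvel": joint speeds; "joint_torque": joint torques, N m; "tool_pos": TCP position; "tcp_rot": TCP orientation; "ft_force": force on the tool from outside, world axes, zero at the start; "torque": the same for the moment, N m; "gripper_width": finger opening in m; "gripper_force": force on a finger pad.
Only numpy, scipy, OpenCV 4.12 (cv2) and the standard library are available. Lean on these libraries where they do the work, as an engineer would, in place of code of your own. Each camera call takes 0.05 s, during which the arm holds its last target. There are 200 camera calls.

## Working session

There is one attempt and no reset: what is moved stays moved. The work goes in short steps, each a Python script; the robot and the scene stay as the last script left them, time stands still between calls to the robot, and variables do not carry over. Pictures are saved under pics/ and viewed, at most 10 in all, crops included, and the job is handed in when it is done.

```bash
ls; mkdir -p pics
python3 - <<'E'
from plant import robot
import cv2
for n in("side","top"):
    f=robot.grab_frame(n); cv2.imwrite(f"pics/{n}0.png",f)
    c=robot.get_calibration(n); print(n,c)
s=robot.observe(); print(s["tool_pos"],s["tcp_rot"],s["time"],s["gripper_width"],robot.tip_reach)
E
```

```text
pics
side {'vertical_fov': 45.16635672399521, 'cx': 319.96988182199243, 'cy': 230.92249710717402, 'rvec': array([ 2.09760485, -0.19332646,  0.12839994]), 'tvec': array([-0.44050135,  0.12175074,  0.93303501])}
top {'vertical_fov': 46.42672160248144, 'cx': 325.3594225931146, 'cy': 237.96994768145797, 'rvec': array([ 2.19993472, -2.22942183,  0.06725876]), 'tvec': array([-0.03123818,  0.45937798,  1.07476411])}
[0.17133235 0.57479934 0.30318253] [-1.79932441e+02 -1.51955186e-02  1.63396884e+02] 0.1 0.08522925293907341 0.0726
```

View pics/top0.png

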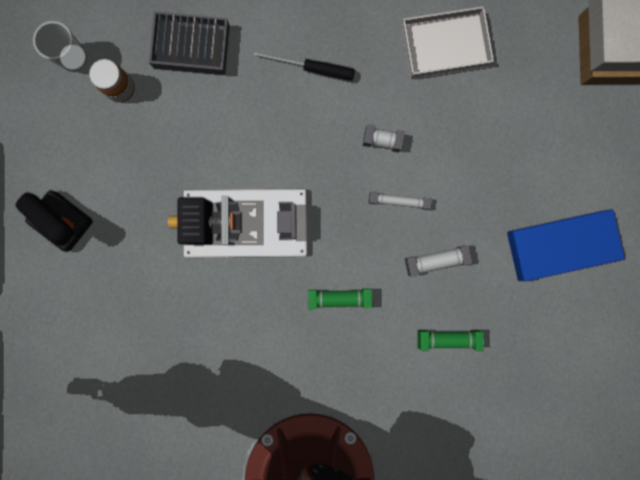

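View pics/side0.png

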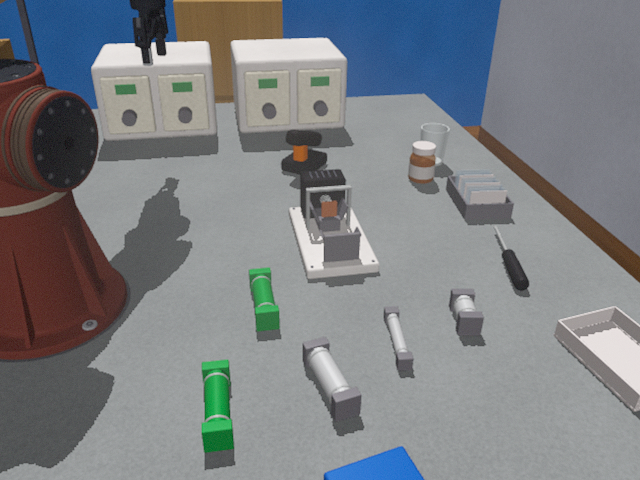

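The top view shows the target at about (440,261), with the short one at (387,138), the thin one at (402,201), and the dock at (245,223), its spring on the left (+y world). Next I'll zoom in for the edge pixels.

```bash
cat > h.py <<'E'
import numpy as np, cv2
from plant import robot
def cam(n):
    c=robot.get_calibration(n); f=240/np.tan(np.radians(c["vertical_fov"])/2)
    K=np.array([[f,0,c["cx"]],[0,f,c["cy"]],[0,0,1]]); R=cv2.Rodrigues(c["rvec"])[0]
    return K,R,np.array(c["tvec"]).ravel()
def ray(n,uv,z):
    K,R,t=cam(n); d=R.T@np.linalg.inv(K)@np.array([uv[0],uv[1],1.]); o=-R.T@t
    return (o+d*(z-o[2])/d[2])[:3]
def proj(n,p):
    K,R,t=cam(n); q=K@(R@np.asarray(p)+t); return q[:2]/q[2]
E
python3 - <<'E'
from h import *
t=cv2.imread("pics/top0.png"); s=cv2.imread("pics/side0.png")
a=cv2.resize(t[180:265,165:325],None,fx=5,fy=5,interpolation=cv2.INTER_CUBIC)  #800x425
cv2.imwrite("pics/a.png",a)
# cartridge crop: top 395-485 x 235-285 ; side 295-365 x 330-420
b=cv2.resize(t[238:283,400:482],None,fx=5,fy=5,interpolation=cv2.INTER_CUBIC)
c=cv2.resize(s[330:425,295:370],None,fx=5,fy=5,interpolation=cv2.INTER_CUBIC)
o=np.zeros((475,790,3),np.uint8); o[:225,:410]=b; o[:475,415:790]=c
cv2.imwrite("pics/b.png",o)
g=cv2.cvtColor(t,cv2.COLOR_BGR2GRAY)
m=(g[238:283,400:482]>150).astype(np.uint8)
k,_,st,ce=cv2.connectedComponentsWithStats(m); print(st,ce)
w=(g[180:265,165:325]>180).astype(np.uint8); cs=max(cv2.findContours(w,0,2)[0],key=cv2.contourArea); print(cv2.minAreaRect(cs+np.array([165,180])))
E
```

```text
[[   0    0   82   45 3255]
 [  17   13   45   18  435]] [[40.63932412 22.01228879]
 [39.45747126 21.90804598]]
((244.0, 222.5), (65.0, 120.0), 90.0)
```

View pics/a.png

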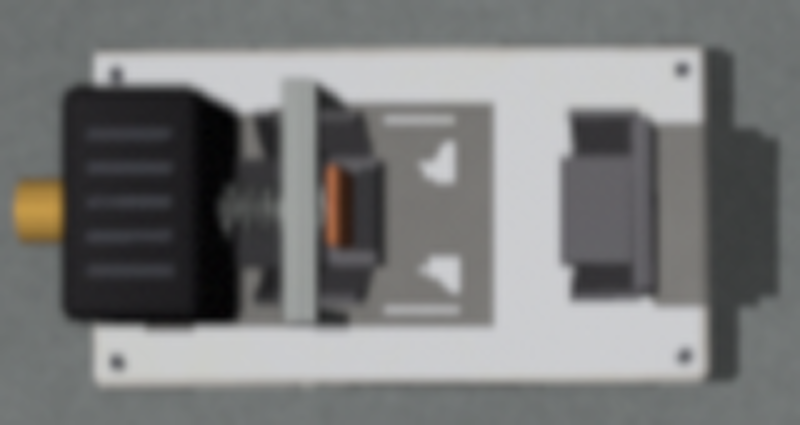

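View pics/b.png

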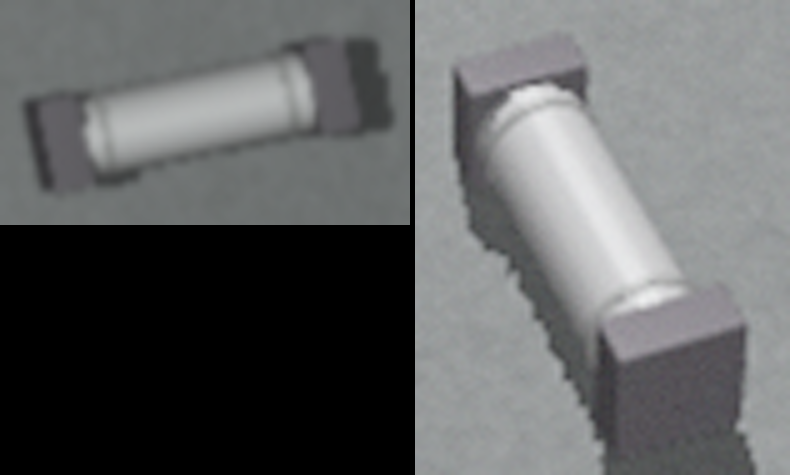

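Crop a: bridge at u 281–317, v 80–322; end wall top at u 633–657, v 108–298; copper plunger face at u≈350. Crop b: cap tops centred at (63,141) and (332,86), so the cartridge is yawed about 11° in the image. Now converting these to positions and checking them against the given sizes.

Run:
```python
from h import *
np.set_printoptions(precision=4,suppress=True)
A=lambda u,v:(165+u/5-.4,180+v/5-.4); B=lambda u,v:(400+u/5-.4,238+v/5-.4)
r=lambda p,z:ray("top",p,z)
print("bridge ends",r(A(299,80),.104),r(A(299,322),.104), "edges",r(A(281,200),.104),r(A(317,200),.104))
print("plate",[r(A(*p),.02)[:2] for p in((93,52),(705,46),(708,380),(95,385))])
print("wall inner/outer",r(A(633,208),.073),r(A(657,208),.073))
print("wall ends",r(A(645,108),.073),r(A(645,298),.073))
print("plunger face",r(A(352,205),.079), "seat1 start",r(A(562,208),.045),"seat2",r(A(385,208),.045))
print("housing",r(A(195,90),.104),r(A(195,320),.104))
a=r(B(63,141),.036);b=r(B(332,86),.036)
print("cap",a,b,np.linalg.norm(a-b),(a+b)/2,np.degrees(np.arctan2(*(a-b)[:2])))
C=lambda u,v:(295+(u-415)/5-.4,330+v/5-.4)
# side cap tops
for q in [((453,70),(573,35),(588,65),(470,97)),((603,325),(725,287),(746,322),(617,362))]:
    print(np.mean([ray("side",C(*p),.036) for p in q],0))
print("side bridge top ends",ray("side",(308,191),.104),ray("side",(349,188),.104))
```

```text
bridge ends [0.5325 0.142  0.104 ] [0.4471 0.1426 0.104 ] edges [0.4902 0.1486 0.104 ] [0.49  0.136 0.104]
plate [array([0.5537, 0.2333]), array([ 0.5535, -0.0004]), array([0.4252, 0.    ]), array([0.4265, 0.2332])]
wall inner/outer [0.4879 0.026  0.073 ] [0.4878 0.0173 0.073 ]
wall ends [0.5244 0.0212 0.073 ] [0.4551 0.022  0.073 ]
plunger face [0.4899 0.1271 0.079 ] seat1 start [0.4901 0.0535 0.045 ] seat2 [0.4909 0.1195 0.045 ]
housing [0.5294 0.1785 0.104 ] [0.4483 0.179  0.104 ]
cap [ 0.4032 -0.2002  0.036 ] [ 0.4225 -0.3031  0.036 ] 0.1046772558399839 [ 0.4129 -0.2517  0.036 ] -10.679628340221242
[ 0.4032 -0.2024  0.036 ]
[ 0.4233 -0.3039  0.036 ]
side bridge top ends [0.4509 0.135  0.104 ] [0.529  0.1347 0.104 ]
```

Measurements agree: cap spacing 104.7 mm (expected 104), bridge 12.6 mm long, wall 8.7 mm thick. Cartridge is at (0.413, -0.2525) with yaw 10.7°. Bay is at (0.490, 0.0855) with yaw about 0. Next I'll check IK along the whole path, then grasp 20 mm off-centre towards the wall end so the gripper body clears the bridge.

```bash
cat >> h.py <<'E'
from scipy.spatial.transform import Rotation as Ro
BAY=np.array([.490,.0855,.045])   # on seat level
G=np.array([0,-.020,.057])        # TCP in cartridge frame
def tcp(mid,yaw,th,flip):
    Rc=Ro.from_euler('z',yaw,degrees=True)*Ro.from_euler('x',-th,degrees=True)
    R=Rc*Ro.from_euler('xyz',[180,0,90*flip],degrees=True)
    return np.asarray(mid)+Rc.apply(G), R.as_euler('xyz',degrees=True)
def bay(yl,zl,th,flip,bay=None):
    """pose with low (spring-end) bottom corner at yl,zl (mm, bay frame, z over seats), tilt th"""
    B=BAY if bay is None else bay; t=np.radians(th); c,s=np.cos(t),np.sin(t)
    return tcp(B+np.array([0,yl-60*c+18*s,zl+60*s+18*c])/1e3,0,th,flip)
MID=np.array([.413,-.2525,.018]); YAW=10.7
E
python3 - <<'E'
from h import *
for fl in(1,-1):
    for p in (tcp(MID+[0,0,.1],YAW,0,fl),tcp(MID,YAW,0,fl),bay(25,60,15,fl),bay(25,12,15,fl),bay(62,6,15,fl),bay(66,0,0,fl),bay(60,80,0,fl)):
        q=robot.ik(*p); print(fl,np.round(p[0],3),np.round(p[1],1),None if q is None else np.round(q,1))
E
```

```text
1 [ 0.417 -0.272  0.175] [180.    0.  100.7] [-48.2 -11.2 -24.5  76.7   0.   31.1]
1 [ 0.417 -0.272  0.075] [180.    0.  100.7] [-48.2  -6.7 -31.2  65.5   0.   31.1]
1 [0.49  0.053 0.198] [180.  15.  90.] [ -2.  -10.9 -22.7  77.7 -15.   87.9]
1 [0.49  0.053 0.15 ] [180.  15.  90.] [ -2.   -9.5 -26.4  72.5 -15.   87.9]
1 [0.49  0.09  0.144] [180.  15.  90.] [  2.3  -7.  -24.8  72.8 -15.   92.4]
1 [0.49  0.072 0.12 ] [180.   0.  90.] [ -6.9  -9.7 -29.   70.7   0.   83.1]
1 [0.49  0.066 0.2  ] [180.   0.  90.] [ -7.6 -12.4 -23.   79.4   0.   82.4]
-1 [ 0.417 -0.272  0.175] [180.    0.  -79.3] [ -48.2  -11.2  -24.5   76.7    0.  -148.9]
-1 [ 0.417 -0.272  0.075] [180.    0.  -79.3] [ -48.2   -6.7  -31.2   65.5    0.  -148.9]
-1 [0.49  0.053 0.198] [180. -15. -90.] [ -2.  -10.9 -22.7  77.7 -15.  -92.1]
-1 [0.49  0.053 0.15 ] [180. -15. -90.] [ -2.   -9.5 -26.4  72.5 -15.  -92.1]
-1 [0.49  0.09  0.144] [180. -15. -90.] [  2.3  -7.  -24.8  72.8 -15.  -87.6]
-1 [0.49  0.072 0.12 ] [180.   0. -90.] [ -6.9  -9.7 -29.   70.7   0.  -96.9]
-1 [0.49  0.066 0.2  ] [180.   0. -90.] [ -7.6 -12.4 -23.   79.4   0.  -97.6]
```

Run:
```python
from h import *
p,o=tcp(MID,YAW,0,1)
robot.move_pose(p+[0,0,.14],o); print(robot.observe()["time"])
print(robot.line_to(p,vel=.12,guard=8)); s=robot.observe(); print(s["tool_pos"],s["ft_force"],s["time"])
robot.set_gripper(.02); s=robot.observe(); print(s["gripper_width"],s["gripper_force"])
robot.line_to(p+[0,0,.16],vel=.2)
s=robot.observe(); print(s["tool_pos"],s["gripper_width"],s["ft_force"],s["time"])
pb,ob=bay(15,80,0,1); robot.move_pose(pb,ob); s=robot.observe(); print(s["tool_pos"],s["time"],s["gripper_width"])
t=robot.grab_frame("top"); d=robot.grab_frame("side"); cv2.imwrite("pics/t1.png",t)
cv2.imwrite("pics/s1f.png",d)
o=np.zeros((600,800,3),np.uint8); o[:360,:800]=cv2.resize(t[170:278,150:390],(800,360)); 
cv2.imwrite("pics/s1.png",cv2.resize(d[90:300,240:440],None,fx=2.8,fy=2.8,interpolation=2)); cv2.imwrite("pics/t1c.png",o)
```

```text
3.2083
False
[ 0.41708907 -0.27258424  0.07581703] [-0.430019   -1.402877   -0.02053916] 4.525
0.03001120311905208 59.29253876209259
[ 0.41632154 -0.27172917  0.23350001] 0.030375961225004758 [-0.29192703 -0.2551912  -1.57572954] 6.025
[0.48998502 0.01978436 0.1997524 ] 7.1833 0.030122022722151177
```

View pics/s1.png

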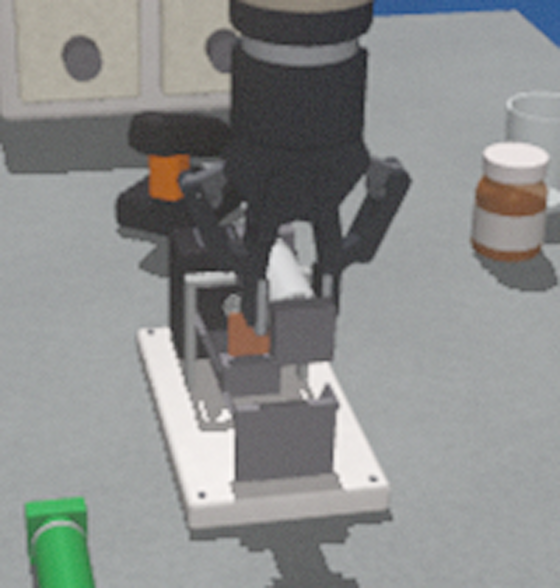

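The side view shows the cartridge held level in the gripper. Its near end face spans about (273..335, 298..358) in the crop, just above and in front of the end wall. I'll check its position.

Run:
```python
from h import *
np.set_printoptions(precision=4,suppress=True)
S=lambda u,v:(240+u/2.8-.3,90+v/2.8-.3)
tp=robot.observe()["tool_pos"]; e=tp+[0,-.04,-.057]
print(tp,"expected end face centre",e)
print("meas at z",ray("side",S(304,329),e[2]), "exp px",(proj("side",e)-[240,90]+.3)*2.8)
for dx,dz in((-1,1),(1,1),(1,-1),(-1,-1)): print((proj("side",e+np.array([dx*.018,0,dz*.018]))-[240,90]+.3)*2.8)
# end wall check: top inner/outer corners expected for BAY
for x in(-.0,): print("wall top outer mid px",(proj("side",BAY+[0,-.068,.028])-[240,90]+.3)*2.8)
print("bridge top ends px",[(proj("side",BAY+[k*.042,.050,.059])-[240,90]+.3)*2.8 for k in(-1,1)])
for n,im in(("top","t1.png"),):
    print([proj(n,e+np.array([k,0,.018])) for k in(-.018,.018)])
```

```text
[0.4901 0.0194 0.2   ] expected end face centre [ 0.4901 -0.0206  0.143 ]
meas at z [ 0.4916 -0.01    0.143 ] exp px [305.7231 337.841 ]
[275.9839 312.3989]
[337.6929 307.5386]
[334.6886 362.6211]
[274.1707 367.7478]
wall top outer mid px [286.7596 408.6798]
bridge top ends px [array([186.8756, 283.6573]), array([310.1616, 274.4182])]
[array([317.4032, 226.8209]), array([317.1175, 205.2588])]
```

View pics/t1c.png

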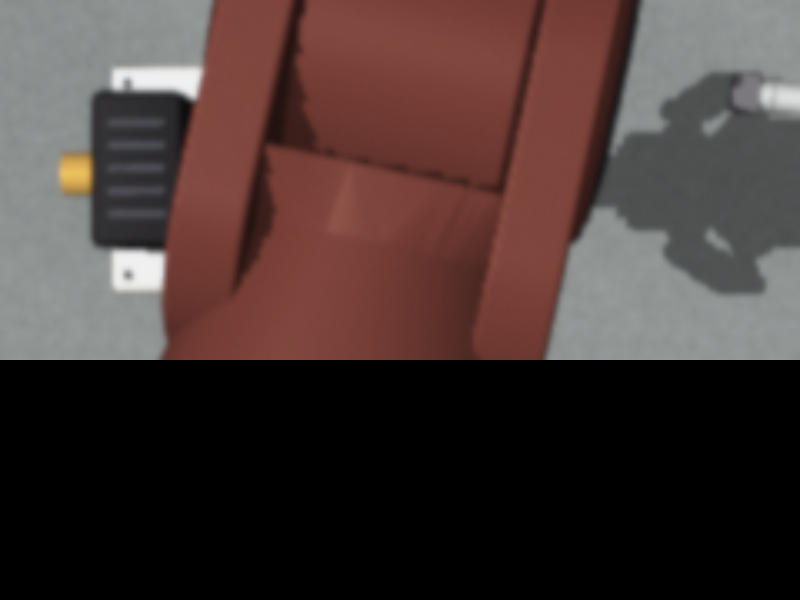

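The top view is blocked by the arm. The side view puts the end within about 3 mm of where I expected, inside my margins. I'll tilt the cartridge, go in under the bridge and push against the spring under force guards.

Run:
```python
from h import *
np.set_printoptions(precision=4,suppress=True)
def go(a,v,g=None):
    p,o=bay(*a,1); r=robot.line_to(p,vel=v,rotation=o,guard=g); s=robot.observe()
    print(a,r,s["tool_pos"]-p,s["ft_force"],s["torque"],round(s["time"],2),round(s["gripper_width"],4)); return r
go((15,70,15),.1)
ok=not go((24,14,15),.1,12) and not go((40,10,15),.06,15) and not go((62,6,15),.06,25)
d=robot.grab_frame("side")
cv2.imwrite("pics/s2.png",cv2.resize(d[120:290,260:420],None,fx=3.5,fy=3.5,interpolation=2))
```

```text
(15, 70, 15) False [ 0.0001  0.0001 -0.0001] [-0.2113  0.1019 -0.7981] [0.2998 0.0039 0.0092] 7.69 0.0303
(24, 14, 15) False [ 0.0002 -0.0002  0.0004] [-0.2974 -0.2249 -0.5984] [ 0.2903 -0.0129 -0.0329] 8.41 0.0304
(40, 10, 15) False [0.0004 0.0001 0.0005] [ 1.2467 -2.358   1.0923] [-0.3354 -0.3276 -0.0276] 8.83 0.0301
(62, 6, 15) False [ 0.0006 -0.0005  0.0011] [ 1.0683 -6.9475  6.4883] [-1.0481 -0.0115 -0.043 ] 9.36 0.0305
```

View pics/s2.png

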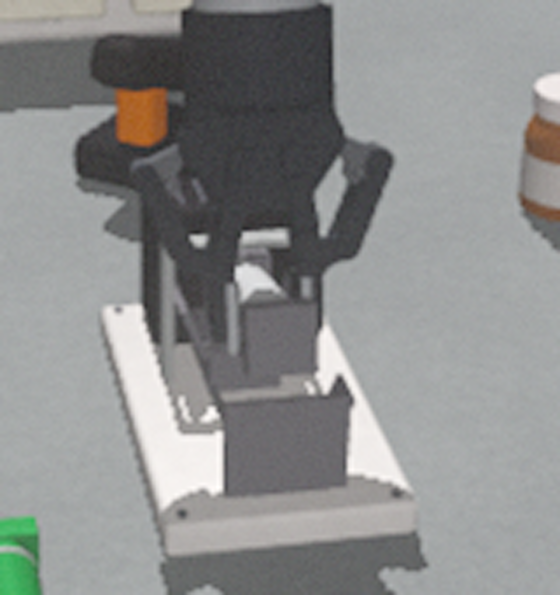

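The low end is under the bridge with the spring compressed (−6.9 N), and the high end face, bottom edge at about row 377, stands inside the end wall. Now I'll tip it down.

Run:
```python
from h import *
np.set_printoptions(precision=4,suppress=True)
def go(a,v,g=None):
    p,o=bay(*a,1); r=robot.line_to(p,vel=v,rotation=o,guard=g); s=robot.observe()
    print(a,r,s["tool_pos"]-p,s["ft_force"],s["torque"],round(s["time"],2),round(s["gripper_width"],4)); return r
ok=not go((64,5,8),.05,20) and not go((65.5,4,2),.05,20) and not go((66,3,0),.04,20)
if ok: go((66,-2,0),.02,8)
d=robot.grab_frame("side")
cv2.imwrite("pics/s3.png",cv2.resize(d[120:290,260:420],None,fx=3.5,fy=3.5,interpolation=2))
```

```text
(64, 5, 8) False [ 0.0005 -0.0013  0.0008] [ 0.0708 -7.0951  4.2533] [-0.9975 -0.0574 -0.0652] 9.81 0.0301
(65.5, 4, 2) False [ 0.0004 -0.0012  0.0004] [ 0.8784 -7.5533  2.6851] [-1.0868 -0.123  -0.0707] 10.18 0.0303
(66, 3, 0) False [ 0.0002 -0.0011  0.0002] [ 0.5093 -6.5724  1.2034] [-1.2806 -0.0673 -0.0636] 10.44 0.0303
(66, -2, 0) True [ 0.0005 -0.0009  0.0025] [-1.4394 -1.0962  5.8103] [-0.1648  0.298  -0.0542] 10.7 0.0302
```

View pics/s3.png

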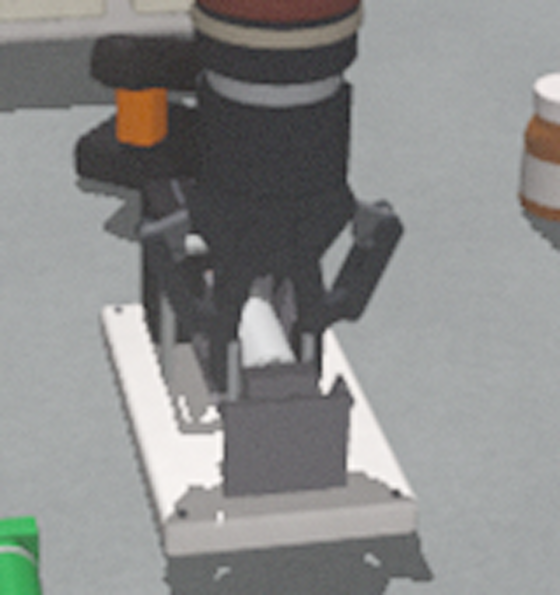

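It's seated at about seat height and the near end is behind the wall. I'll release it, retreat straight up and check.

Run:
```python
from h import *
np.set_printoptions(precision=4,suppress=True)
robot.set_gripper(.065); robot.pause(.3)
s=robot.observe(); print(s["gripper_width"],s["ft_force"],s["time"])
p=s["tool_pos"]; print(robot.line_to(p+[0,0,.15],vel=.12,guard=12))
robot.move_pose([.42,-.30,.30],[180,0,90]); robot.pause(.3); s=robot.observe(); print(s["ft_force"],s["time"])
d=robot.grab_frame("side"); t=robot.grab_frame("top")
o=np.zeros((510,790,3),np.uint8)
a=cv2.resize(d[150:290,275:395],None,fx=3.3,fy=3.3,interpolation=2); b=cv2.resize(t[180:265,195:325],None,fx=3,fy=3,interpolation=2)
o[:a.shape[0],:a.shape[1]]=a; o[:b.shape[0],400:400+b.shape[1]]=b; cv2.imwrite("pics/f.png",o)
S=lambda q:(proj("side",q)-[275,150])*3.3; T=lambda q:(proj("top",q)-[195,180])*3+[400,0]
C=BAY+[0,0,.018]
for k in(-.018,.018):print("cap near-end top corners exp side/top",S(C+[k,-.06,.018]),T(C+[k,-.06,.018]),"inner",T(C+[k,-.044,.018]))
```

```text
0.06531499673443773 [-0.3447  0.5171  0.103 ] 11.4833
False
[-0.0526  0.1961  0.436 ] 14.5917
cap near-end top corners exp side/top [184.9276 264.7444] [689.2574 149.1354] inner [662.6335 149.468 ]
cap near-end top corners exp side/top [252.0129 258.8869] [688.5679  89.4752] inner [661.9782  89.7844]
```

View pics/f.png

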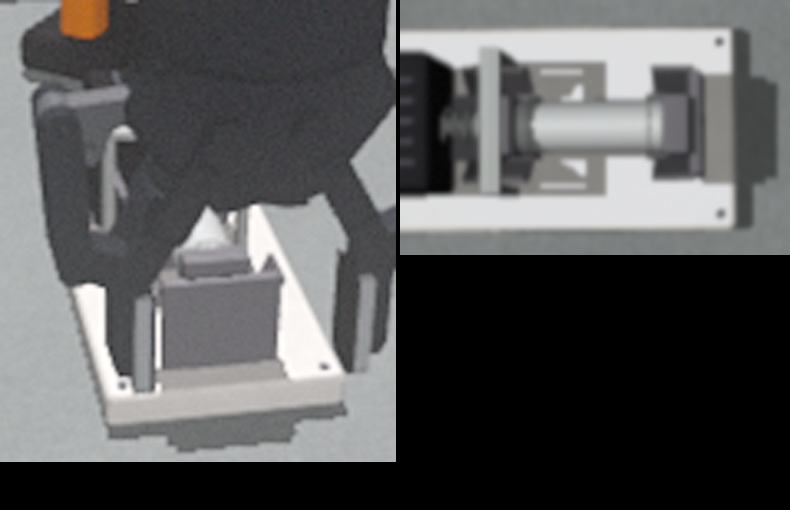

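The top view shows the near cap at u 663–688 (expected 662–689), flush against the end wall. The far end is under the bridge on the spring, and the gripper is well clear.

```bash
python3 -c "
from plant import robot
print(robot.job_done())"
```

```text
the job is handed in; nothing more can be done
None
```

The long, thick cartridge is fitted in the bay: flat on the seats, held against the end wall by the spring and released. The job was handed in at about 15 s of the 42 s allowed.

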